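# Slide a boxed order under the heated hood and scan it

### The arm

A 6-joint arm with a two-finger parallel gripper is mounted at the origin on the work surface. World frame = base frame: x ahead of the robot, y to its left, z up, the work surface at z = 0. Lengths are in m, angles in rad, forces in N, time in s.
With the tool pointing down it reaches from about 0.325 to 0.85 m from the base axis. Payload 4.4 kg.
Tool frame: the origin (TCP) lies midway between the tips of the shut fingers; the grasp point (between the pads) lies 19 mm behind it; z points along the fingers, y is the line along which they close (so a half turn about z gives the same grasp; the last joint's range is limited). The gripper opens to 94 mm and grips with 3 to 60 N. Pads are 16 mm wide; open, the fingers measure 119 mm over their backs; the gripper's body (75 mm by 177 mm) begins 78 mm behind the grasp point.
Start: joints at [-1.26, 0.207, 1.542, -0, 1.393, -0.15], TCP at [0.256, -0.515, 0.205] pointing down, gripper open.
Joint ranges: [-2.73, 2.73], [-0.86, 2.22], [0.23, 2.46], [-1.11, 4.25], [0.08, 2.63], [-2.82, 2.82]. Speed limits (rad/s): [2.79, 2.79, 3.14, 3.14, 3.14, 3.14].

### API

Orientations are given as a unit quaternion [w, x, y, z].
In Python, from rig import ctrl gives the robot as it stands.
- The arm moves only by the tool jog_arm, never from a script. Its argument "targets" is one flat list of numbers, 4 for each row, row after row: the shift along the tool's x, y, z in units of 25 mm (1.0 is 25 mm), then the turn about the tool's z in units of 5 degrees (1.0 is 5 degrees). In form: [x, y, z, spin, x, y, z, spin, ...]. A call has exactly 5 rows; each row is the pose to reach, as a shift and turn from the pose commanded when the call began, along the tool's axes at that moment; what a row does not reach only later rows make up. A row lasts 1/10 s, in which the tool goes at most 50 mm and 8.59 degrees, less where a joint would pass 70% of its speed; a pose out of reach is approached as far as the arm can. A call with a gripper value outside its range is refused whole. "hand" is the opening, from 0 (shut) to 1 (fully open), set as the call begins (left out, the last holds). The fingers move at their own pace and stop on an object; the grip force is fixed at half the most. Time passes only in rows, so rows that repeat a pose let the fingers close, or fill a call up. It gives the time, the measured TCP pose, the force, the opening and the grip force at its end, in the units of the state.
- ctrl.sense(): the state, without advancing time (a new reading comes with each control period).
- ctrl.capture(name): name is "scene" or "side" or "wrist"; returns a dict with "pixels" (400x640x3 uint8, red, green, blue), "K" (3x3 intrinsics, pixels), "cam_to_world" (4x4, takes a point from camera to world coordinates); the wrist camera has in their place "hand_eye" (4x4, takes a point from camera to tool coordinates, whose origin is the TCP and whose axes are the flange's). Camera axes: x right, y up, looking along -z (the intrinsics and any distortion apply to the point x, -y, -z); pixel columns grow to the right and rows downward; lengths in m; the calibration is good to about 2 mm. A picture is of the moment at which its call begins: read the wrist's pose just before it. There is no depth.
- ctrl.sign_off(): hands the job in; it is judged then, once.
The state is a dict: "clock": time; "joint_positions": joint angles; "joint_vel": joint speeds; "joint_efforts": joint torques, N m; "tool_pos": TCP position; "tool_rot": TCP orientation; "contact_force": force on the tool from outside, world axes, zero at the start; "moment": the same for the moment, N m; "finger_gap": finger opening in m; "grip_force": force on a finger pad.
Only numpy, scipy, OpenCV 4.12 (cv2) and the standard library are available. Lean on these libraries where they do the work, as an engineer would, in place of code of your own. Each camera call takes 0.05 s, during which the arm holds its last target. There are 200 camera calls.

### The job

Push the brown labelled carton along the worktop until it rests square on the middle of the warming plate under the heated hood, without lifting or tipping it. Then take the scanner from its mat, aim it at the carton's label and hold it steady there for a good second without touching the carton, and stand it upright back on the middle of its mat. Do not knock the scanner over, bump the hood or disturb the other things.

Things in the scene. Friction and masses are not known exactly. Their poses are not given: they have to be found in the camera images.
- carton: the boxed order: closed kraft-brown carton, 120 mm along its x, 170 along y, 60 high, 0.35 to 0.7 kg, loose, too wide to grasp. Origin: middle of its underside; z up, x away from the robot (within about 20 degrees). White label with black bars on top, on the half near the robot. Slides at a few newtons; can be pushed low on any side; two spread fingers against a side keep it square
- label (a point): centre of the white bar label (44 x 75 mm) on the carton's top: 30 mm from the carton's centre towards its -x, 60 mm above its underside; z is the label's outward normal (up)
- plate_mid (a point): middle of the warming plate, at worktop level: a dark steel rectangle flush with the worktop, 160 mm along its x, 210 along y, under the heated hood; x points away from the robot, in under the hood (within about 8 degrees of world x), z up. The carton slides onto it as on the worktop; nothing stops it at the back
- hood: fixed steel heated hood, origin and axes as plate_mid. Flat canopy (front and rear bars with a wire grid between): x -100 to +70 mm, y +-215, underside 247 mm up, top 283. Open in front and middle; posts at x +85, y +-225; their feet (12 mm high) reach forward to x -15. An upright gripper cannot follow the carton in under the canopy, nor scan there: tilt the fingers forward 30 to 45 degrees
- scanner: hand-held label scanner, 150 mm tall, 0.22 kg, standing nose down on its mat. Origin: middle of the flat window in its bottom; z up along the handle; it reads along its -z. It reads a label whose centre is 40 to 120 mm in front of the window and at most 18 mm off its axis, with the axis at most 50 degrees from the label's normal, held still for one second
- scanner_grip (a point): where to grasp the scanner: on its axis, 115 mm above the window. Square grey handle 30 x 30 mm, sides parallel to its x and y, from 62 to 150 mm above the window; below it a flared neck and the head, 64 (x) x 56 (y) mm, 40 mm high
- mat: the scanner's mat: fixed round black rubber mat, 140 mm diameter, 4 mm thick, left or right on the worktop. Origin: middle of its underside (its top is 4 mm higher)
- pan: bystander, loose: open rectangular stainless steel pan, 150 x 160 mm, 65 mm high. Origin: middle of its underside
- sauce: bystander, loose: bottle, 60 mm diameter, 170 mm high. Origin: middle of its underside
- tub1: bystander, loose: small white lidded tub, 52 mm diameter, 45 mm high, beside the warming plate on its left (+y). Origin: middle of its underside
- tub2: bystander, loose: the same kind of small white lidded tub, beside the warming plate on its right (-y). Origin: middle of its underside
- carton_white: bystander, loose: plain white carton without a label, 130 x 170 x 55 mm. Origin: middle of its underside
- penpot: bystander, loose: dark steel pot, 72 mm diameter, 100 mm high. Origin: middle of its underside
Things that resemble listed ones, but are neither listed nor needed, are in the scene too. What is shaped like the scanner but purple is not meant.

How it is judged:
On the way, in this order (a step that is already met when the one before it is completed fails the run):
1. the carton rests square on the middle of the warming plate, the scanner still on its mat (x of carton in the frame of plate_mid between -0.02 and 0.02 m and y of carton in the frame of plate_mid between -0.02 and 0.02 m and angle between the x axis of carton and the x axis of plate_mid, either way round below 0.15 rad and height (world z) of carton below 0.005 m and linear speed of carton below 0.01 m/s and horizontal distance between scanner and mat below 0.03 m and height (world z) of scanner below 0.012 m and angle between scanner's own z axis and vertical below 0.1 rad), for 0.3 s.
2. the scanner is held steady in the fingers, aimed at the label within its reading range, for one second (x of carton in the frame of plate_mid between -0.02 and 0.02 m and y of carton in the frame of plate_mid between -0.02 and 0.02 m and angle between the x axis of carton and the x axis of plate_mid, either way round below 0.15 rad and height (world z) of carton below 0.005 m and linear speed of carton below 0.01 m/s and x of label in the frame of scanner between -0.018 and 0.018 m and y of label in the frame of scanner between -0.018 and 0.018 m and z of label in the frame of scanner between -0.12 and -0.04 m and angle between the z axis of scanner and the z axis of label, either way round below 0.88 rad and linear speed of scanner below 0.03 m/s and angular speed of scanner below 0.2 rad/s and contact force between the fingers and scanner above 0.5 N and contact force between scanner and carton below 0.1 N), for 1 s.
At the end, for the whole second after the job is handed in: The carton lies flat and at rest with its centre within 20 mm of the plate's middle along each of the plate's axes and square to it within 8 degrees; the scanner stands upright (within 5 degrees) and still on its mat, within 30 mm of the mat's middle (x of carton in the frame of plate_mid between -0.02 and 0.02 m and y of carton in the frame of plate_mid between -0.02 and 0.02 m and angle between the x axis of carton and the x axis of plate_mid, either way round below 0.15 rad and height (world z) of carton below 0.005 m and linear speed of carton below 0.01 m/s and horizontal distance between scanner and mat below 0.03 m and height (world z) of scanner below 0.01 m and angle between scanner's own z axis and vertical below 0.1 rad and linear speed of scanner below 0.02 m/s); the robot touches nothing.
It fails at once if the carton is lifted more than 15 mm or tipped more than 12 degrees (height (world z) of carton above 0.015 m or angle between carton's own z axis and vertical above 0.2 rad).
It fails at once if the scanner is knocked over (angle between scanner's own z axis and vertical above 1.2 rad).
It fails at once if the scanner strikes the carton (more than 5 N) (contact force between scanner and carton above 5 N).
It fails at once if the hood is bumped (more than 8 N) (contact force between anything else and hood above 8 N).
It fails at once if another thing is moved by more than 30 mm (distance of any of pan, sauce, tub1, tub2, carton_white, penpot from where it was at the start of the episode above 0.03 m).
It also fails if it takes over 72 s, if anything falls off the work surface, if the arm or the gripper's body presses on something with over 40 N, if the wrist force passes 120 N, or if a joint passes its speed limit or range.

## Working session

There is one attempt and no reset: what is moved stays moved. The work goes in short steps, Python scripts to look and compute and a tool call to move; the robot and the scene stay as the last step left them, time stands still between calls to the robot, and variables do not carry over. Pictures are saved under pics/ and viewed, at most 12 in all, crops included, and the job is handed in when it is done.

Besides the shell and the picture viewer there is one more tool, called in YAML: its name, and indented under it one key for each argument. jog_arm: Moves the arm, as the interface text tells. Its arguments: {"type":"object","properties":{"targets":{"type":"array"},"hand":{"type":"number"}},"required":["targets"]}

```bash
ls; mkdir -p pics; cat > h.py <<'E'
import numpy as np, cv2
from scipy.spatial.transform import Rotation as R
from rig import ctrl
E
python3 - <<'E'
from h import *
s=ctrl.sense();print(s)
for n in("scene","side"):
    c=ctrl.capture(n);cv2.imwrite(f"pics/{n}0.png",c["pixels"][:,:,::-1]);np.savez(f"pics/{n}0.npz",**c);print(n,c.keys(),c["K"],np.round(c["cam_to_world"],3))
E
```

```text
pics
{'clock': 0.0, 'joint_positions': array([-1.26048472e+00,  2.07426072e-01,  1.54291863e+00, -2.66254761e-05,
        1.39350259e+00, -1.50494022e-01]), 'joint_vel': array([-0.00053333, -0.00062846,  0.00055187,  0.0018564 ,  0.00070852,
        0.00069107]), 'joint_efforts': array([ 1.36851017e-03, -3.70883703e+01, -2.81413203e+01,  6.97999564e-02,
        3.61848052e-02, -1.74371157e-04]), 'tool_pos': array([ 0.25542363, -0.51426364,  0.20430412]), 'tool_rot': array([-1.12267830e-03,  9.73573325e-01,  2.28371868e-01, -1.03046648e-04]), 'contact_force': array([ 0.24742732, -0.29515123, -0.7218501 ]), 'moment': array([-0.05100714, -0.00995834, -0.00938421]), 'grip_force': 0.0, 'finger_gap': 0.09381230577804502}
scene dict_keys(['pixels', 'K', 'cam_to_world']) [[444.59812597   0.         316.71497998]
 [  0.         444.59812597 196.86364079]
 [  0.           0.           1.        ]] [[ 0.93  -0.308  0.199  0.788]
 [ 0.366  0.802 -0.472 -0.686]
 [-0.014  0.512  0.859  1.267]
 [ 0.     0.     0.     1.   ]]
side dict_keys(['pixels', 'K', 'cam_to_world']) [[407.55173423   0.         315.57937777]
 [  0.         407.55173423 202.01899317]
 [  0.           0.           1.        ]] [[-0.784  0.347 -0.514 -0.128]
 [-0.62  -0.441  0.648  0.744]
 [-0.002  0.827  0.562  0.78 ]
 [ 0.     0.     0.     1.   ]]
```

View pics/scene0.png

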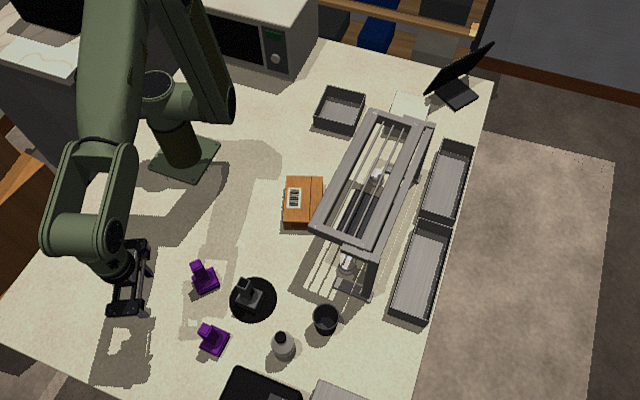

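View pics/side0.png

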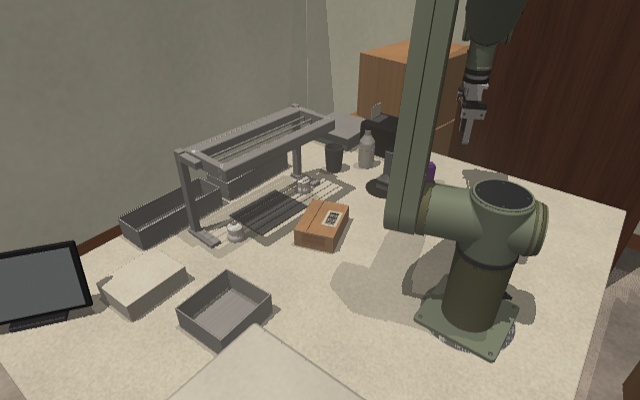

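The scene view shows the brown labelled carton at about (303,203) and the grey scanner on its black mat at (250,298). Two purple lookalikes stand at (203,277) and (212,338). The pot is at (325,318) and the bottle at (284,346). The side view shows the dark plate at (270,212) with the tubs at (235,231) and (304,186). The grey one on the mat fits the description, so I'll confirm it in a crop.

```bash
python3 - <<'E'
from h import *
def crop(n,x,y,w,h,s):
    i=cv2.imread(f"pics/{n}0.png")[y:y+h,x:x+w]
    i=cv2.convertScaleAbs(cv2.resize(i,None,fx=s,fy=s,interpolation=cv2.INTER_CUBIC),alpha=1.4,beta=10)
    for k in range(0,w,20): cv2.putText(i,str(x+k),(k*s,10),0,.35,(0,0,255),1);cv2.line(i,(k*s,12),(k*s,18),(0,0,255),1)
    for k in range(0,h,20): cv2.putText(i,str(y+k),(0,k*s+4),0,.35,(0,0,255),1)
    cv2.imwrite(f"pics/{n}c.png",i)
crop("scene",180,170,200,150,4); crop("side",170,140,200,120,4)
E
```

```text
(no output)
```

View pics/scenec.png

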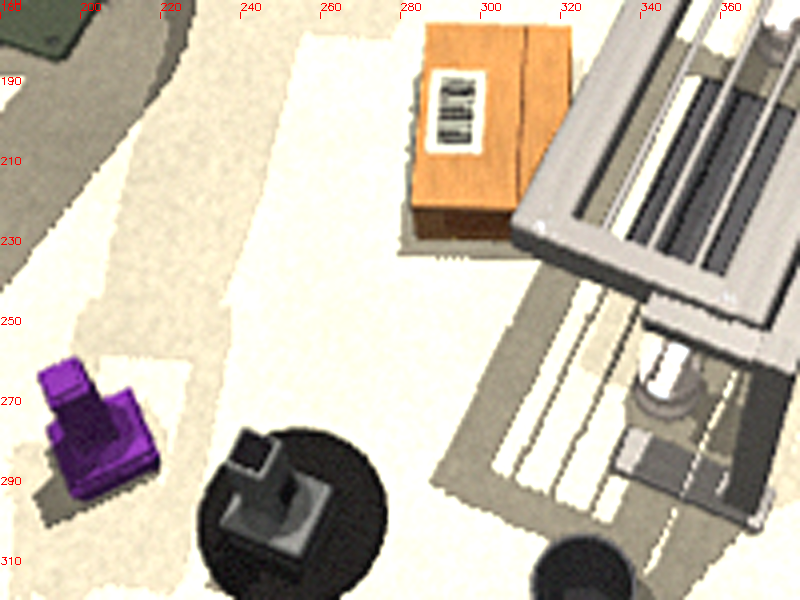

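View pics/sidec.png

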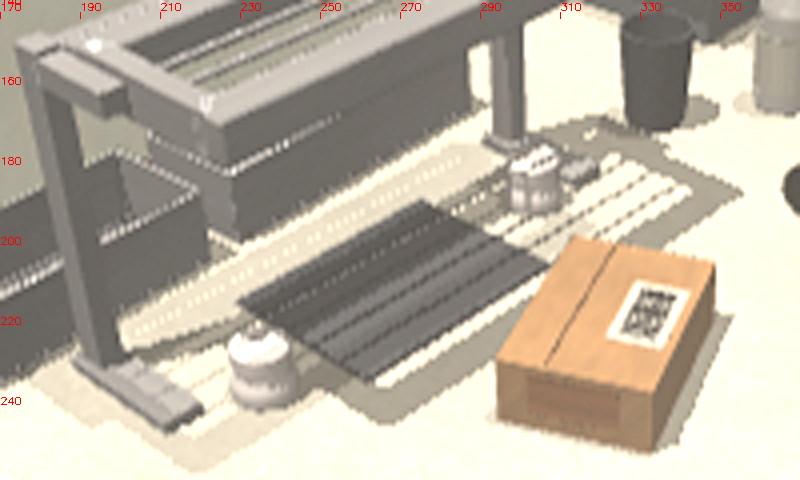

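The crops confirm the grey scanner on the black mat at about (243,292), with the purple copy off the mat. The carton label faces the robot and the plate's corners are visible in the side view.

```bash
cat >> h.py <<'E'
from scipy.optimize import least_squares
def load(n): return dict(np.load(f"pics/{n}.npz"))
def ray(c,p,z):
    K=c["K"];T=c["cam_to_world"];u,v=p
    d=T[:3,:3]@np.array([(u-K[0,2])/K[0,0],-(v-K[1,2])/K[1,1],-1]);o=T[:3,3]
    return o+d*(z-o[2])/d[2]
def proj(c,P):
    T=c["cam_to_world"];q=(np.atleast_2d(P)-T[:3,3])@T[:3,:3];K=c["K"]
    return np.c_[K[0,0]*q[:,0]/-q[:,2]+K[0,2],-K[1,1]*q[:,1]/-q[:,2]+K[1,2]]
def rz(a): return np.array([[np.cos(a),-np.sin(a),0],[np.sin(a),np.cos(a),0],[0,0,1]])
E
python3 - <<'E'
from h import *
A=load("scene0");B=load("side0")
sc=lambda *p:[(180+(x+.5)/4-.5,170+(y+.5)/4-.5) for x,y in p]
sd=lambda *p:[(170+(x+.5)/4-.5,140+(y+.5)/4-.5) for x,y in p]
print("plate",[np.round(ray(B,p,0),3)[:2] for p in sd((240,300),(420,200),(548,267),(370,382))])
print("carton scene",[np.round(ray(A,p,z),3) for p,z in zip(sc((427,22),(571,27),(414,206),(413,238)),(.06,.06,.06,0))])
print("carton side",[np.round(ray(B,p,z),3) for p,z in zip(sd((575,237),(715,262),(655,393),(497,360),(650,450),(497,418)),(.06,.06,.06,.06,0,0))])
def fit(obs,x0):
    def f(x): return np.concatenate([(proj(c,[rz(x[2])@np.array(P)+[x[0],x[1],0]])[0]-p) for c,p,P in obs])
    r=least_squares(f,x0,loss="soft_l1");print(np.round(r.x,4),np.round(r.fun,1));return r.x
# plate: left=(+x,+y)?,...
o=[(B,p,P) for p,P in zip(sd((240,300),(420,200),(370,382),(548,267)),[(.08,.105,0),(.08,-.105,0),(-.08,.105,0),(-.08,-.105,0)])]
pl=fit(o[:3],[.65,.0,0]);fit(o,pl)
a,b,h=.06,.085,.06
o=[(A,p,P) for p,P in zip(sc((427,22),(571,27),(414,206),(413,238)),[(-a,b,h),(a,b,h),(-a,-b,h),(-a,-b,0)])]
o+=[(B,p,P) for p,P in zip(sd((575,237),(715,262),(655,393),(497,360),(650,450),(497,418)),[(a,-b,h),(-a,-b,h),(-a,b,h),(a,b,h),(-a,b,0),(a,b,0)])]
ca=fit(o,[.5,0,0])
sq=[ray(A,p,.154)[:2] for p in sc((245,428),(280,436),(268,472),(228,463))];print("handle",np.round(sq,3),np.mean(sq,0))
hd=[ray(A,p,.044)[:2] for p in sc((219,524),(332,490),(303,552))];print("head",np.round(hd,3))
g=cv2.imread("pics/scene0.png");m=(g.max(2)<75).astype(np.uint8);m[:275]=0;m[325:]=0;m[:,:225]=0;m[:,280:]=0
cn=max(cv2.findContours(m,0,1)[0],key=cv2.contourArea);
w=np.array([ray(A,p,.004)[:2] for p in cn[:,0].astype(float)]);w=w[np.hypot(*(w-w.mean(0)).T)>.055]
r=least_squares(lambda x:np.hypot(w[:,0]-x[0],w[:,1]-x[1])-.07,w.mean(0),loss="soft_l1",f_scale=.002);print("mat",r.x,np.abs(r.fun).mean())
for n,p in dict(pot=(325,331),bottle=(284,358),tub2=(347,272),tub1=(375,181)).items(): print(n,np.round(ray(A,p,0),3))
print("tub1 side",ray(B,(235,240),0),"tub2",ray(B,(303,192),0),"pan",ray(B,(225,345),0))
# hood check
for y in(-.215,.215): print("hood",proj(A,[rz(pl[2])@np.array([-.1,y,.283])+[pl[0],pl[1],0]]),proj(B,[rz(pl[2])@np.array([-.1,y,.283])+[pl[0],pl[1],0]]))
E
```

```text
plate [array([0.762, 0.074]), array([ 0.751, -0.129]), array([ 0.594, -0.118]), array([0.603, 0.084])]
carton scene [array([0.386, 0.019, 0.06 ]), array([0.497, 0.056, 0.06 ]), array([ 0.444, -0.14 ,  0.06 ]), array([ 0.437, -0.139,  0.   ])]
carton side [array([ 0.548, -0.098,  0.06 ]), array([ 0.441, -0.137,  0.06 ]), array([0.383, 0.021, 0.06 ]), array([0.493, 0.061, 0.06 ]), array([0.39 , 0.015, 0.   ]), array([0.5  , 0.057, 0.   ])]
[ 0.6776 -0.0244 -0.0476] [-0.8  0.3  0.5 -0.7  0.2  0.1]
[ 0.6779 -0.0231 -0.0484] [-1.2  0.5  0.2 -0.6 -0.2  0.2  1.4 -0.6]
[ 0.4689 -0.0409  0.3355] [-0.3 -0.3  0.5 -0.6 -1.2 -0.1  0.6  0.7 -0.5 -1.1  0.8 -0.4 -0.2 -0.5
 -0.7 -0.9  0.6  1.5 -0.   0.7]
handle [[ 0.433 -0.374]
 [ 0.457 -0.371]
 [ 0.46  -0.396]
 [ 0.433 -0.4  ]] [ 0.44575875 -0.38503918]
head [[ 0.412 -0.414]
 [ 0.476 -0.362]
 [ 0.476 -0.41 ]]
mat [ 0.44766429 -0.38127234] 0.002707275028696087
pot [ 0.677 -0.39   0.   ]
bottle [ 0.598 -0.498  0.   ]
tub2 [ 0.676 -0.202  0.   ]
tub1 [0.656 0.139 0.   ]
tub1 side [0.65094679 0.15146348 0.        ] tub2 [ 0.66097445 -0.17915597  0.        ] pan [0.39172178 0.41795433 0.        ]
hood [[306.39035675 226.69523456]] [[335.66292685 118.1539875 ]]
hood [[368.21133657 106.56970466]] [[226.25677583 169.8811161 ]]
```

jog_arm:
  targets: [0, 2, -2, 0, 0, 4, -3, 0, 0, 6, -3, 0, 0, 8, -3, 0, 0, 10, -3, 0]

```text
clock: 0.6
tool_pos: [0.3574, -0.7199, 0.2809]
tool_rot: [0.001, 0.974, 0.228, 0.0]
contact_force: [0.0, -1.2, 0.8]
finger_gap: 0.0935
grip_force: 0.0
```

jog_arm:
  targets: [0, 2, 0, 0, 0, 4, 0, 0, 0, 6, 0, 0, 0, 6, 0, 0, 0, 6, 0, 0]

```text
clock: 1.1
tool_pos: [0.4024, -0.8104, 0.2594]
tool_rot: [0.019, 0.973, 0.228, 0.005]
contact_force: [-0.0, 1.0, 0.9]
finger_gap: 0.0942
grip_force: 0.0
```

jog_arm:
  targets: [0, 2, 0, 0, 0, 4, 0, 0, 0, 6, 0, 0, 0, 8, 0, 0, 0, 8, 0, 0]

```text
clock: 1.6
tool_pos: [0.4146, -0.8353, 0.2292]
tool_rot: [0.043, 0.973, 0.228, 0.01]
contact_force: [0.0, -0.1, -0.2]
finger_gap: 0.0939
grip_force: 0.0
```

```bash
python3 - <<'E'
from h import *
s=ctrl.sense();print(s["joint_positions"].round(3),s["tool_pos"].round(4),R.from_quat(s["tool_rot"],scalar_first=True).as_matrix().round(3))
E
```

```text
[-1.206  1.044  0.226  0.008  1.784 -0.094] [ 0.4146 -0.8353  0.2292] [[ 0.896  0.443  0.039]
 [ 0.445 -0.892 -0.079]
 [-0.     0.088 -0.996]]
```

jog_arm:
  targets: [0, 0, 0, 0, 0, -2, 0, 0, 0, -4, 0, 0, 0, -4, 0, 0, 0, -4, 0, 0]

```text
clock: 2.1
tool_pos: [0.368, -0.7393, 0.2158]
tool_rot: [0.036, 0.973, 0.228, 0.009]
contact_force: [0.1, -1.2, -0.8]
finger_gap: 0.0936
grip_force: 0.0
```

```bash
python3 - <<'E'
from h import *
s=ctrl.sense();print(s["joint_positions"].round(3),s["tool_pos"].round(4),R.from_quat(s["tool_rot"],scalar_first=True).as_matrix().round(3))
E
```

```text
[-1.217  0.699  0.833  0.009  1.536 -0.108] [ 0.368  -0.7393  0.2158] [[ 0.896  0.444  0.034]
 [ 0.445 -0.893 -0.066]
 [ 0.001  0.075 -0.997]]
```

jog_arm:
  targets: [0, -2, -1, 0, 0, -4, -1, 0, 0, -6, -1, 0, 0, -8, -1, 0, 0, -10, -1, 0]

```text
clock: 2.6
tool_pos: [0.2607, -0.5258, 0.2252]
tool_rot: [0.044, 0.973, 0.228, 0.01]
contact_force: [0.2, -0.1, 0.4]
finger_gap: 0.0941
grip_force: 0.0
```

jog_arm:
  targets: [0, -2, 0, 0, 0, -4, 0, 0, 0, -6, 0, 0, 0, -8, 0, 0, 0, -10, 0, 0]

```text
clock: 3.1
tool_pos: [0.1499, -0.3028, 0.2035]
tool_rot: [0.044, 0.973, 0.228, 0.01]
contact_force: [-0.5, 0.1, 0.9]
finger_gap: 0.0942
grip_force: 0.0
```

```bash
cat > st.py <<'E'
from h import *
s=ctrl.sense();M=R.from_quat(s["tool_rot"],scalar_first=True).as_matrix()
print(round(s["clock"],2),"j",s["joint_positions"].round(3),"p",s["tool_pos"].round(4),"\ntx",M[:,0].round(3),"ty",M[:,1].round(3),"tz",M[:,2].round(3),"tilt",np.degrees(np.arccos(-M[2,2])).round(2),"F",s["contact_force"].round(1),"gap",s["finger_gap"].round(4))
E
python3 st.py
```

```text
Traceback (most recent call last):
  File "st.py", line 3, in <module>
    print(round(s["clock"],2),"j",s["joint_positions"].round(3),"p",s["tool_pos"].round(4),"\ntx",M[:,0].round(3),"ty",M[:,1].round(3),"tz",M[:,2].round(3),"tilt",np.degrees(np.arccos(-M[2,2])).round(2),"F",s["contact_force"].round(1),"gap",s["finger_gap"].round(4))
                                                                                                                                                                                                                                                 ^^^^^^^^^^^^^^^^^^^^^
AttributeError: 'float' object has no attribute 'round'
```

jog_arm:
  targets: [0, -2, 0, 0, 0, -4, 0, 0, 0, -6, 0, 0, 0, -8, 0, 0, 0, -10, 0, 0]

```text
clock: 3.6
tool_pos: [0.0873, -0.1778, 0.1764]
tool_rot: [0.023, 0.973, 0.228, 0.004]
contact_force: [0.8, -0.5, 0.9]
finger_gap: 0.094
grip_force: 0.0
```

```bash
sed -i 's/s\["finger_gap"\].round(4)/round(s["finger_gap"],4)/' st.py; python3 st.py
```

```text
3.6 j [-1.605 -0.859  2.366  0.021  1.592 -0.493] p [ 0.0873 -0.1778  0.1764] 
tx [ 0.896  0.443 -0.002] ty [ 0.443 -0.895  0.047] tz [ 0.019 -0.043 -0.999] tilt 2.72 F [ 0.8 -0.5  0.9] gap 0.094
```

jog_arm:
  targets: [0, 2, -1, 0, 0, 4, -2, 1, 0, 6, -3, 2, 0, 6, -5, 3, 1, 6, -7, 4]

```text
clock: 4.1
tool_pos: [0.1691, -0.2977, 0.3452]
tool_rot: [0.021, 0.998, 0.054, 0.009]
contact_force: [0.3, -0.8, 0.9]
finger_gap: 0.094
grip_force: 0.0
```

```bash
python3 st.py
```

```text
4.1 j [-1.318 -0.438  1.838  0.009  1.697  0.147] p [ 0.1691 -0.2977  0.3452] 
tx [0.994 0.107 0.015] ty [ 0.107 -0.993  0.043] tz [ 0.02  -0.041 -0.999] tilt 2.6 F [ 0.3 -0.8  0.9] gap 0.094
```

jog_arm:
  targets: [1.6, -1, -1, 1, 3.2, -2, -2, 1, 4.8, -3, -3, 1, 6.4, -4, -4, 1, 8, -5, -5, 1]

```text
clock: 4.6
tool_pos: [0.3415, -0.1518, 0.461]
tool_rot: [0.022, 1.0, 0.013, 0.012]
contact_force: [0.5, -2.0, -0.0]
finger_gap: 0.0937
grip_force: 0.0
```

jog_arm:
  targets: [1.6, -1, -0.5, 0, 3.2, -2, -1, 0, 4.8, -3, -1, 0, 6.4, -4, -1, 0, 8, -5, -1, 0]

```text
clock: 5.1
tool_pos: [0.5384, -0.0198, 0.4835]
tool_rot: [0.02, 1.0, 0.013, 0.013]
contact_force: [0.1, -0.6, 1.2]
finger_gap: 0.0941
grip_force: 0.0
```

jog_arm:
  targets: [1.6, -1, 0, 0, 3.2, -2, 0, 0, 4.8, -3, 0, 0, 6.4, -4, 0, 0, 8, -5, 0, 0]

```text
clock: 5.6
tool_pos: [0.7344, 0.1105, 0.4819]
tool_rot: [0.019, 1.0, 0.013, 0.012]
contact_force: [1.3, -0.6, 2.0]
finger_gap: 0.0939
grip_force: 0.0
```

```bash
python3 st.py
```

```text
5.6 j [ 0.051  0.577  0.488 -0.045  2.052  1.575] p [0.7344 0.1105 0.4819] 
tx [0.999 0.027 0.024] ty [ 0.026 -0.999  0.039] tz [ 0.025 -0.039 -0.999] tilt 2.65 F [ 1.3 -0.6  2. ] gap 0.0939
```

jog_arm:
  targets: [2, 0, 0, 0, 4, 0, 0, 0, 6, 0, 0, 0, 8, 0, 0, 0, 10, 0, 0, 0]

```text
clock: 6.1
tool_pos: [0.8251, 0.0997, 0.4298]
tool_rot: [0.018, 0.999, 0.013, 0.031]
contact_force: [-0.5, -0.0, 1.2]
finger_gap: 0.0942
grip_force: 0.0
```

jog_arm:
  targets: [10, 0, 0, 0, 10, 0, 0, 0, 10, 0, 0, 0, 10, 0, 0, 0, 10, 0, 0, 0]

```text
clock: 6.6
tool_pos: [0.8741, 0.0881, 0.3689]
tool_rot: [0.016, 0.999, 0.013, 0.05]
contact_force: [0.1, -0.6, -1.1]
finger_gap: 0.0938
grip_force: 0.0
```

jog_arm:
  targets: [20, 0, 0, 0, 20, 0, 0, 0, 20, 0, 0, 0, 20, 0, 0, 0, 20, 0, 0, 0]

```text
clock: 7.1
tool_pos: [0.9167, 0.0765, 0.3124]
tool_rot: [0.014, 0.997, 0.013, 0.071]
contact_force: [0.3, 0.4, 0.1]
finger_gap: 0.094
grip_force: 0.0
```

```bash
python3 st.py
```

```text
7.1 j [-1.000e-03  9.530e-01  2.250e-01 -2.800e-02  1.822e+00  1.535e+00] p [0.9167 0.0765 0.3124] 
tx [0.99  0.029 0.14 ] ty [ 0.025 -0.999  0.031] tz [ 0.141 -0.027 -0.99 ] tilt 8.27 F [0.3 0.4 0.1] gap 0.094
```

jog_arm:
  targets: [20, 0, -10, 0, 20, 0, -10, 0, 20, 0, -10, 0, 20, 0, -10, 0, 20, 0, -10, 0]

```text
clock: 7.6
tool_pos: [0.9152, 0.0684, 0.3548]
tool_rot: [0.013, 0.995, 0.014, 0.094]
contact_force: [-0.4, -0.3, -0.3]
finger_gap: 0.0939
grip_force: 0.0
```

jog_arm:
  targets: [20, 0, -10, 0, 20, 0, -10, 0, 20, 0, -10, 0, 20, 0, -10, 0, 20, 0, -10, 0]

```text
clock: 8.1
tool_pos: [0.9125, 0.0616, 0.3921]
tool_rot: [0.012, 0.993, 0.014, 0.114]
contact_force: [-0.2, 0.4, 0.2]
finger_gap: 0.0938
grip_force: 0.0
```

```bash
python3 st.py
```

```text
8.1 j [-0.021  0.865  0.226 -0.016  1.82   1.515] p [0.9125 0.0616 0.3921] 
tx [0.973 0.031 0.227] ty [ 0.025 -0.999  0.027] tz [ 0.228 -0.021 -0.974] tilt 13.21 F [-0.2  0.4  0.2] gap 0.0938
```

jog_arm:
  targets: [20, 0, -4, 0, 20, 0, -4, 0, 20, 0, -4, 0, 20, 0, -4, 0, 20, 0, -4, 0]

```text
clock: 8.6
tool_pos: [0.9318, 0.0557, 0.3863]
tool_rot: [0.011, 0.991, 0.014, 0.135]
contact_force: [-0.3, -0.4, 0.2]
finger_gap: 0.0939
grip_force: 0.0
```

jog_arm:
  targets: [20, 0, -4, 0, 20, 0, -4, 0, 20, 0, -4, 0, 20, 0, -4, 0, 20, 0, -4, 0]

```text
clock: 9.1
tool_pos: [0.9464, 0.0511, 0.3924]
tool_rot: [0.01, 0.987, 0.015, 0.158]
contact_force: [-0.3, 0.2, -0.3]
finger_gap: 0.0943
grip_force: 0.0
```

jog_arm:
  targets: [20, 0, -4, 0, 20, 0, -4, 0, 20, 0, -4, 0, 20, 0, -4, 0, 20, 0, -4, 0]

```text
clock: 9.6
tool_pos: [0.9573, 0.0475, 0.4051]
tool_rot: [0.009, 0.983, 0.015, 0.18]
contact_force: [-0.2, 0.3, 0.0]
finger_gap: 0.094
grip_force: 0.0
```

jog_arm:
  targets: [20, 0, -4, 0, 20, 0, -4, 0, 20, 0, -4, 0, 20, 0, -4, 0, 20, 0, -4, 0]

```text
clock: 10.1
tool_pos: [0.965, 0.0447, 0.4243]
tool_rot: [0.009, 0.979, 0.015, 0.203]
contact_force: [-0.4, -0.4, -0.6]
finger_gap: 0.0939
grip_force: 0.0
```

```bash
python3 st.py
```

```text
10.1 j [-0.046  0.849  0.226  0.008  1.657  1.496] p [0.965  0.0447 0.4243] 
tx [0.917 0.034 0.397] ty [ 0.027 -0.999  0.023] tz [ 0.398 -0.01  -0.917] tilt 23.45 F [-0.4 -0.4 -0.6] gap 0.0939
```

```bash
cat >> h.py <<'E'
# planar model fitted from poses: j2,j3,j5 -> r (in arm plane), z ; j4~0
D=np.array([[.207,1.542,1.393,.2554,-.5143,.2043],[1.044,.226,1.784,.4146,-.8353,.2292],[.699,.833,1.536,.368,-.7393,.2158],[-.859,2.366,1.592,.0873,-.1778,.1764],[-.438,1.838,1.697,.1691,-.2977,.3452],[.577,.488,2.052,.7344,.1105,.4819],[.953,.225,1.822,.9167,.0765,.3124],[.865,.226,1.82,.9125,.0616,.3921],[.849,.226,1.657,.965,.0447,.4243]])
def fkp(p,j2,j3,j5):
    a,h,L1,L2,e,L3=p;s=j2+j3;t=s+j5
    return a+L1*np.sin(j2)+L2*np.sin(s)+e*np.cos(s)+L3*np.sin(t),h+L1*np.cos(j2)+L2*np.cos(s)-e*np.sin(s)+L3*np.cos(t)
E
python3 - <<'E'
from h import *
r=np.sqrt(D[:,3]**2+D[:,4]**2-.0875**2)
def f(p):
    a,b=fkp(p,*D[:,:3].T);return np.r_[a-r,b-D[:,5]]
q=least_squares(f,[0,.3,.4,.4,0,.25]);print(q.x.round(4),np.abs(q.fun).max())
p=q.x;t=np.radians(23.45)
for x in(.36,.38,.40,.42,.45):
  for z in(.02,.035):
    o=least_squares(lambda j:np.r_[np.subtract(fkp(p,*j),(x,z)),(j.sum()-(np.pi-t))],[-.3,2.1,1.2],bounds=([-.86,.23,.08],[2.22,2.46,2.63]));print(x,z,o.x.round(3),np.abs(o.fun).max().round(4))
E
```

```text
[0.0005 0.2869 0.4533 0.4996 0.0925 0.3465] 0.0012878280283341592
0.36 0.02 [-0.198  2.46   0.475] 0.0136
0.36 0.035 [-0.261  2.46   0.537] 0.0101
0.38 0.02 [-0.171  2.451  0.451] 0.0
0.38 0.035 [-0.222  2.444  0.511] 0.0
0.4 0.02 [-0.116  2.408  0.44 ] 0.0
0.4 0.035 [-0.164  2.401  0.496] 0.0
0.42 0.02 [-0.066  2.365  0.434] 0.0
0.42 0.035 [-0.111  2.358  0.486] 0.0
0.45 0.02 [0.003 2.299 0.431] 0.0
0.45 0.035 [-0.039  2.292  0.479] 0.0
```

```bash
cat > plan.py <<'E'
# plan.py dx dy dz spin_units N : world shift of TCP (mm) -> rows in tool units
import sys
from h import *
def rows(dw,spin,n,M=None):
    if M is None:M=R.from_quat(ctrl.sense()["tool_rot"],scalar_first=True).as_matrix()
    d=M.T@np.array(dw,float)/25
    return [[*(d*(k+1)/n).round(2),round(spin*(k+1)/n,2)] for k in range(n)]
if __name__=="__main__":
    a=list(map(float,sys.argv[1:])); print(rows(a[:3],a[3],int(a[4])))
E
python3 plan.py -550 -110 -20 -3 12
python3 - <<'E'
from h import *
M=R.from_quat(ctrl.sense()["tool_rot"],scalar_first=True).as_matrix()
for s in range(-24,12,4):
    N=M@R.from_euler("z",s,degrees=True).as_matrix();y=N[:,1];print(s,"line yaw",np.degrees(np.arctan2(y[0],-y[1])).round(2) ,"y rise",y[2].round(3))
E
```

```text
[[np.float64(-1.72), np.float64(0.32), np.float64(-0.66), -0.25], [np.float64(-3.44), np.float64(0.63), np.float64(-1.33), -0.5], [np.float64(-5.16), np.float64(0.95), np.float64(-1.99), -0.75], [np.float64(-6.88), np.float64(1.26), np.float64(-2.66), -1.0], [np.float64(-8.6), np.float64(1.58), np.float64(-3.32), -1.25], [np.float64(-10.32), np.float64(1.9), np.float64(-3.99), -1.5], [np.float64(-12.04), np.float64(2.21), np.float64(-4.65), -1.75], [np.float64(-13.76), np.float64(2.53), np.float64(-5.31), -2.0], [np.float64(-15.48), np.float64(2.84), np.float64(-5.98), -2.25], [np.float64(-17.2), np.float64(3.16), np.float64(-6.64), -2.5], [np.float64(-18.92), np.float64(3.48), np.float64(-7.31), -2.75], [np.float64(-20.64), np.float64(3.79), np.float64(-7.97), -3.0]]
-24 line yaw 23.84 y rise 0.183
-20 line yaw 20.06 y rise 0.157
-16 line yaw 16.31 y rise 0.132
-12 line yaw 12.59 y rise 0.105
-8 line yaw 8.89 y rise 0.078
-4 line yaw 5.2 y rise 0.051
0 line yaw 1.53 y rise 0.023
4 line yaw -2.14 y rise -0.005
8 line yaw -5.81 y rise -0.033
```

jog_arm:
  targets: [-1.7, 0.3, -0.7, 0, -3.4, 0.6, -1.3, 0, -5.2, 0.9, -2, 0, -6.9, 1.2, -2.7, 0, -8.6, 1.5, -3.3, 0]

```text
clock: 10.6
tool_pos: [0.7421, 0.0024, 0.4157]
tool_rot: [0.009, 0.979, 0.016, 0.203]
contact_force: [-0.2, -0.2, 1.7]
finger_gap: 0.0941
grip_force: 0.0
```

jog_arm:
  targets: [-1.7, 0.3, -0.7, 0, -3.4, 0.6, -1.3, 0, -5.2, 0.9, -2, 0, -6.9, 1.2, -2.7, 0, -8.6, 1.5, -3.3, 0]

```text
clock: 11.1
tool_pos: [0.5134, -0.0412, 0.4072]
tool_rot: [0.009, 0.979, 0.016, 0.204]
contact_force: [0.7, -1.4, 0.4]
finger_gap: 0.0943
grip_force: 0.0
```

```bash
python3 st.py; python3 - <<'E'
from h import *
from plan import rows
s=ctrl.sense();t=np.array([.388,-.069,.12]);print((t-s["tool_pos"]).round(3),np.array(rows((t-s["tool_pos"])*1000,-3.85,6)).tolist())
E
```

```text
11.1 j [-0.328 -0.311  1.687  0.121  1.374  1.21 ] p [ 0.5134 -0.0412  0.4072] 
tx [0.917 0.034 0.398] ty [ 0.027 -0.999  0.024] tz [ 0.399 -0.011 -0.917] tilt 23.52 F [ 0.7 -1.4  0.4] gap 0.0943
[-0.125 -0.028 -0.287] [[-1.54, 0.12, 1.42, -0.64], [-3.07, 0.23, 2.85, -1.28], [-4.61, 0.35, 4.27, -1.93], [-6.14, 0.47, 5.7, -2.57], [-7.68, 0.58, 7.12, -3.21], [-9.21, 0.7, 8.54, -3.85]]
```

jog_arm:
  targets: [-1.5, 0.1, 1.2, -0.7, -3, 0.2, 2.4, -1.4, -4.6, 0.3, 3.8, -2.1, -6.1, 0.4, 5.2, -2.8, -7.6, 0.5, 6.6, -3.5]

```text
clock: 11.6
tool_pos: [0.4086, -0.0614, 0.1845]
tool_rot: [0.04, 0.965, 0.166, 0.2]
contact_force: [0.9, -0.4, -0.7]
finger_gap: 0.0941
grip_force: 0.0
```

```bash
python3 st.py; python3 - <<'E'
from h import *
from plan import rows
s=ctrl.sense();t=np.array([.389,-.069,.11]);print((t-s["tool_pos"]).round(3),np.array(rows((t-s["tool_pos"])*1000,-.3,3)).tolist())
E
```

```text
11.6 j [-0.523 -0.473  2.24   0.224  1.019  0.624] p [ 0.4086 -0.0614  0.1845] 
tx [0.865 0.336 0.373] ty [ 0.303 -0.942  0.144] tz [ 0.399 -0.012 -0.917] tilt 23.55 F [ 0.9 -0.4 -0.7] gap 0.0941
[-0.02  -0.008 -0.075] [[-0.63, -0.13, 0.81, -0.1], [-1.26, -0.25, 1.62, -0.2], [-1.89, -0.38, 2.42, -0.3]]
```

jog_arm:
  targets: [-0.6, -0.1, 0.8, -0.1, -1.3, -0.3, 1.6, -0.2, -1.9, -0.4, 2.4, -0.3, -1.9, -0.4, 2.4, -0.3, -1.9, -0.4, 2.4, -0.3]

```text
clock: 12.1
tool_pos: [0.3894, -0.0686, 0.112]
tool_rot: [0.042, 0.963, 0.176, 0.199]
contact_force: [0.7, -0.2, -0.0]
finger_gap: 0.0939
grip_force: 0.0
```

```bash
python3 st.py; python3 - <<'E'
from h import *
from plan import rows
s=ctrl.sense();t=np.array([.391,-.068,.022]);print((t-s["tool_pos"]).round(3),np.array(rows((t-s["tool_pos"])*1000,0,4)).tolist())
c=ctrl.capture("side");c["pixels"]
i=cv2.resize(c["pixels"][120:280,220:420,::-1],None,fx=4,fy=4,interpolation=cv2.INTER_CUBIC)[:600];cv2.imwrite("pics/side1.png",i)
E
```

```text
12.1 j [-0.587 -0.409  2.364  0.284  0.854  0.47 ] p [ 0.3894 -0.0686  0.112 ] 
tx [0.859 0.356 0.368] ty [ 0.323 -0.934  0.151] tz [ 0.398 -0.011 -0.917] tilt 23.47 F [ 0.7 -0.2 -0. ] gap 0.0939
[ 0.002  0.001 -0.09 ] [[-0.32, -0.14, 0.83, 0.0], [-0.63, -0.27, 1.66, 0.0], [-0.95, -0.41, 2.5, 0.0], [-1.26, -0.54, 3.33, 0.0]]
```

View pics/side1.png

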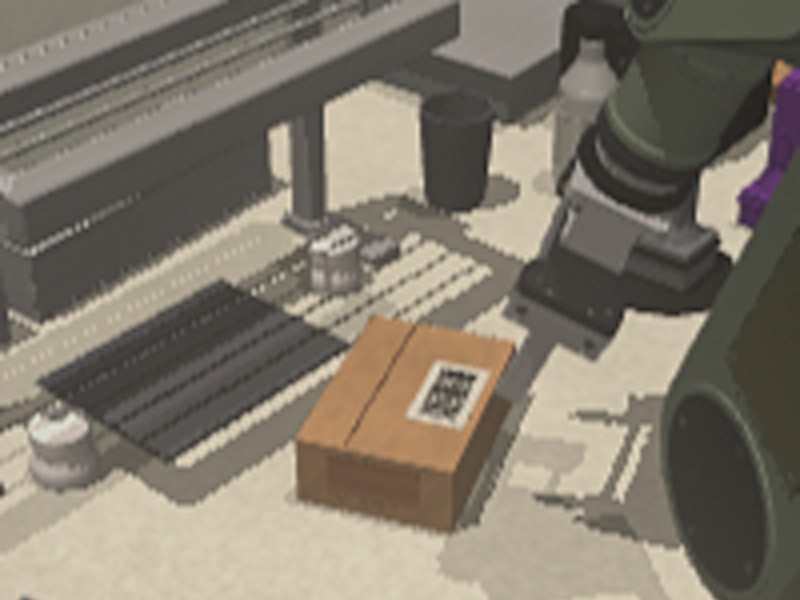

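```bash
python3 - <<'E'
from h import *
s=ctrl.sense();M=R.from_quat(s["tool_rot"],scalar_first=True).as_matrix();B=load("side0")
for l in([0,0,0],[0,.053,0],[0,-.053,0],[0,.053,-.09],[0,-.053,-.09],[0,.0885,-.1],[0,-.0885,-.1]):
    P=s["tool_pos"]+M@np.array(l);print(l,P.round(3),((proj(B,P)[0]-[220,120])*4).round())
E
```

```text
[0, 0, 0] [ 0.39  -0.069  0.113] [521. 347.]
[0, 0.053, 0] [ 0.407 -0.119  0.121] [540. 300.]
[0, -0.053, 0] [ 0.373 -0.02   0.105] [501. 397.]
[0, 0.053, -0.09] [ 0.371 -0.117  0.204] [588. 219.]
[0, -0.053, -0.09] [ 0.337 -0.018  0.187] [550. 317.]
[0, 0.0885, -0.1] [ 0.379 -0.15   0.218] [606. 179.]
[0, -0.0885, -0.1] [0.322 0.015 0.191] [541. 344.]
```

The side crop shows the gripper just behind the carton's near side, with the left fingertip at crop (505,393) where the projection puts it. I'll descend.

jog_arm:
  targets: [-0.3, -0.1, 0.8, 0, -0.6, -0.3, 1.7, 0, -1, -0.4, 2.5, 0, -1.3, -0.5, 3.3, 0, -1.3, -0.5, 3.3, 0]

```text
clock: 12.65
tool_pos: [0.3895, -0.0685, 0.0209]
tool_rot: [0.041, 0.963, 0.177, 0.198]
contact_force: [-0.5, -0.1, 0.6]
finger_gap: 0.0941
grip_force: 0.0
```

```bash
python3 st.py; cat > push.py <<'E'
# next push call: args = yaw_end_deg(line), steps of heading-following mm, rows
import sys
from h import *
yaw1,dist,side=map(float,sys.argv[1:4])
s=ctrl.sense();M=R.from_quat(s["tool_rot"],scalar_first=True).as_matrix();p0=s["tool_pos"]
ly=lambda N:np.arctan2(N[0,1],-N[1,1])
y0=ly(M);o=.0673;c=p0[:2]+o*np.array([np.cos(y0),np.sin(y0)]);out=[]
print("line yaw",np.degrees(y0).round(2),"virtual carton",c.round(4))
for k in range(5):
    y=y0+(np.radians(yaw1)-y0)*(k+1)/5; ym=y0+(np.radians(yaw1)-y0)*(k+.5)/5
    c=c+dist/5000*np.array([np.cos(ym),np.sin(ym)])+[0,side/5000]
    p=np.r_[c-o*np.array([np.cos(y),np.sin(y)]),.022]
    f=lambda a:ly(M@R.from_euler("z",a).as_matrix())-y
    a=least_squares(lambda a:[f(a[0])],[0.]).x[0]
    out+=[*(M.T@(p-p0)/.025).round(2),round(np.degrees(a)/5,2)]
print([float(v) for v in out],"end",c.round(4))
E
python3 push.py 16 40 0
```

```text
12.65 j [-0.587 -0.151  2.434  0.418  0.55   0.297] p [ 0.3895 -0.0685  0.0209] 
tx [0.859 0.357 0.366] ty [ 0.325 -0.934  0.148] tz [ 0.395 -0.008 -0.919] tilt 23.28 F [-0.5 -0.1  0.6] gap 0.0941
line yaw 19.16 virtual carton [ 0.4531 -0.0464]
[0.32, -0.02, 0.07, 0.13, 0.61, -0.05, 0.19, 0.27, 0.91, -0.07, 0.31, 0.4, 1.21, -0.08, 0.42, 0.54, 1.51, -0.1, 0.54, 0.68] end [ 0.4912 -0.0343]
```

jog_arm:
  targets: [0.3, 0, 0.1, 0.1, 0.6, -0.05, 0.2, 0.2, 0.9, -0.05, 0.3, 0.3, 1.2, -0.1, 0.4, 0.4, 1.5, -0.1, 0.55, 0.5]

```text
clock: 13.15
tool_pos: [0.4282, -0.0538, 0.0246]
tool_rot: [0.038, 0.966, 0.156, 0.2]
contact_force: [-6.3, -2.4, 5.0]
finger_gap: 0.0938
grip_force: 3.3
```

```bash
python3 st.py;python3 push.py 8 55 0
```

```text
13.15 j [-0.465 -0.071  2.357  0.356  0.507  0.503] p [ 0.4282 -0.0538  0.0246] 
tx [0.871 0.318 0.375] ty [ 0.287 -0.948  0.137] tz [ 0.399 -0.011 -0.917] tilt 23.54 F [-6.3 -2.4  5. ] gap 0.0938
line yaw 16.85 virtual carton [ 0.4926 -0.0343]
[0.37, -0.09, 0.25, 0.38, 0.79, -0.15, 0.41, 0.76, 1.2, -0.2, 0.58, 1.14, 1.62, -0.24, 0.74, 1.52, 2.03, -0.26, 0.91, 1.91] end [ 0.5463 -0.0225]
```

jog_arm:
  targets: [0.35, -0.05, 0.2, 0.4, 0.8, -0.1, 0.4, 0.8, 1.2, -0.15, 0.6, 1.2, 1.6, -0.15, 0.75, 1.6, 2, -0.15, 0.9, 2]

```text
clock: 13.65
tool_pos: [0.4795, -0.0341, 0.022]
tool_rot: [0.02, 0.977, 0.071, 0.203]
contact_force: [-2.7, -0.5, 0.4]
finger_gap: 0.0941
grip_force: 1.3
```

```bash
python3 st.py;python3 push.py -1 50 0
```

```text
13.65 j [-0.342  0.049  2.247  0.277  0.47   0.86 ] p [ 0.4795 -0.0341  0.022 ] 
tx [0.908 0.147 0.393] ty [ 0.13  -0.989  0.068] tz [ 0.398 -0.01  -0.917] tilt 23.48 F [-2.7 -0.5  0.4] gap 0.0941
line yaw 7.51 virtual carton [ 0.5462 -0.0253]
[0.37, -0.07, 0.15, 0.37, 0.74, -0.14, 0.31, 0.74, 1.12, -0.19, 0.46, 1.11, 1.49, -0.22, 0.62, 1.48, 1.87, -0.25, 0.78, 1.85] end [ 0.5961 -0.0225]
```

Good. Continue, then measure the carton.

jog_arm:
  targets: [0.4, -0.05, 0.15, 0.4, 0.75, -0.1, 0.3, 0.8, 1.1, -0.15, 0.45, 1.2, 1.5, -0.2, 0.6, 1.5, 1.8, -0.25, 0.75, 1.9]

```text
clock: 14.15
tool_pos: [0.5273, -0.0216, 0.0223]
tool_rot: [0.003, 0.979, -0.01, 0.204]
contact_force: [-3.4, -0.4, -0.1]
finger_gap: 0.0938
grip_force: 1.3
```

```bash
python3 push.py -3 40 0; python3 - <<'E'
from h import *
g=None
for n,off in(("side",0),("scene",0)):
    c=ctrl.capture(n);np.savez(f"pics/{n}2.npz",**c)
    i=c["pixels"][:,:,::-1]
    i=i[130:280,200:400] if n=="side" else i[130:280,270:470]
    i=cv2.convertScaleAbs(cv2.resize(i,(400*1,300),interpolation=cv2.INTER_CUBIC),alpha=1.3); g=i if g is None else np.hstack([g,i])
cv2.imwrite("pics/both2.png",g)
E
```

```text
line yaw -1.23 virtual carton [ 0.5946 -0.023 ]
[0.29, -0.02, 0.14, 0.08, 0.58, -0.03, 0.27, 0.15, 0.88, -0.04, 0.39, 0.23, 1.17, -0.05, 0.52, 0.31, 1.46, -0.06, 0.65, 0.39] end [ 0.6345 -0.0245]
```

View pics/both2.png

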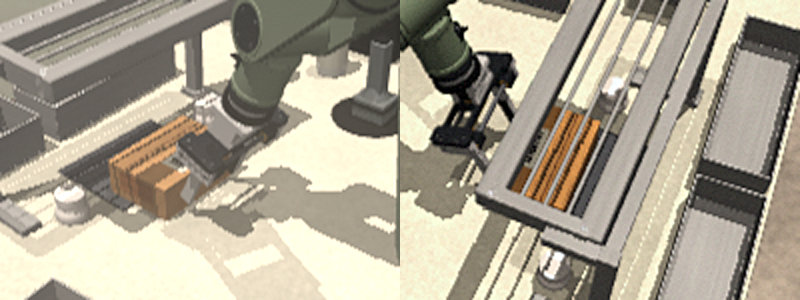

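The carton is halfway onto the plate, both fingers are behind it, and the tubs are clear on both sides. In the side half, its lower left corners are at about (168,217) and (113,190).

```bash
python3 - <<'E'
from h import *
B=load("side0")
for p,z in(((168,217),0),((113,190),0),((110,158),.06),((163,185),.06)):
    print(ray(B,(200+p[0]/2,130+p[1]/2),z).round(3))
E
```

```text
[0.54  0.055 0.   ]
[0.653 0.059 0.   ]
[0.654 0.057 0.06 ]
[0.544 0.058 0.06 ]
```

jog_arm:
  targets: [0.3, 0, 0.15, 0.1, 0.6, -0.05, 0.25, 0.15, 0.9, -0.05, 0.4, 0.2, 1.2, -0.05, 0.5, 0.25, 1.5, -0.05, 0.65, 0.3]

```text
clock: 14.75
tool_pos: [0.5671, -0.0215, 0.0204]
tool_rot: [0.001, 0.979, -0.023, 0.203]
contact_force: [-5.6, 0.2, 3.2]
finger_gap: 0.0943
grip_force: 2.9
```

```bash
python3 st.py;python3 push.py -2.7 38 0
```

```text
14.75 j [-0.243  0.221  2.045  0.185  0.482  1.228] p [ 0.5671 -0.0215  0.0204] 
tx [ 0.917 -0.045  0.397] ty [-0.045 -0.999 -0.008] tz [ 0.397 -0.01  -0.918] tilt 23.42 F [-5.6  0.2  3.2] gap 0.0943
line yaw -2.6 virtual carton [ 0.6343 -0.0245]
[0.3, -0.0, 0.06, 0.0, 0.58, -0.0, 0.18, 0.01, 0.86, -0.0, 0.31, 0.01, 1.14, -0.0, 0.43, 0.02, 1.42, -0.0, 0.55, 0.02] end [ 0.6723 -0.0263]
```

jog_arm:
  targets: [0.35, 0, 0.1, 0, 0.7, 0, 0.25, 0, 1.05, 0, 0.4, 0, 1.3, 0, 0.5, 0, 1.55, 0, 0.6, 0]

```text
clock: 15.25
tool_pos: [0.6086, -0.0234, 0.0217]
tool_rot: [0.001, 0.979, -0.023, 0.203]
contact_force: [-2.1, 0.7, -1.6]
finger_gap: 0.0939
grip_force: 1.2
```

```bash
python3 push.py -2.7 1 0; python3 - <<'E'
from h import *
g=None
for n in("side","scene"):
    c=ctrl.capture(n);i=c["pixels"][:,:,::-1]
    i=i[130:280,200:333] if n=="side" else i[150:300,320:453]
    i=cv2.convertScaleAbs(cv2.resize(i,(399,450),interpolation=cv2.INTER_CUBIC),alpha=1.3); g=i if g is None else np.hstack([g,i])
cv2.imwrite("pics/both3.png",g)
E
```

```text
line yaw -2.6 virtual carton [ 0.6759 -0.0265]
[0.01, -0.0, -0.01, 0.0, 0.02, -0.0, -0.01, 0.01, 0.03, -0.0, -0.0, 0.01, 0.03, -0.0, -0.0, 0.02, 0.04, -0.0, 0.0, 0.02] end [ 0.6769 -0.0265]
```

View pics/both3.png

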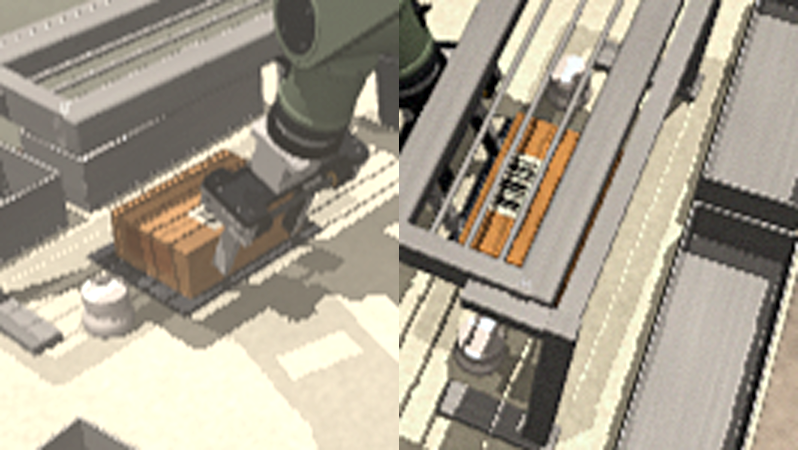

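The carton now sits on the plate with margin all round. The label centre is at right-half (518,185), and the lower left corners are at (182,297) and (114,257).

```bash
python3 - <<'E'
from h import *
B=load("side0");A=load("scene0")
for p,z in(((182,297),0),((114,257),0),((112,209),.06),((178,245),.06)):
    print(ray(B,(200+p[0]/3,130+p[1]/3),z).round(3))
print("label",ray(A,(320+(518-399)/3,150+185/3),.06))
P=lambda x,y:(rz(-.048)@np.array([x,y,0])+[.6759,-.0265,0]).round(3)
print("expected corner",P(-.06,.085),P(.06,.085),"label",P(-.03,0))
E
python3 plan.py -120 0 0 0 5
```

```text
[0.628 0.066 0.   ]
[0.736 0.061 0.   ]
[0.736 0.055 0.06 ]
[0.634 0.059 0.06 ]
label [ 0.65182962 -0.02452556  0.06      ]
expected corner [0.62  0.061 0.   ] [0.74  0.056 0.   ] label [ 0.646 -0.025  0.   ]
[[np.float64(-0.88), np.float64(0.04), np.float64(-0.38), 0.0], [np.float64(-1.76), np.float64(0.09), np.float64(-0.77), 0.0], [np.float64(-2.64), np.float64(0.13), np.float64(-1.15), 0.0], [np.float64(-3.52), np.float64(0.17), np.float64(-1.53), 0.0], [np.float64(-4.39), np.float64(0.22), np.float64(-1.92), 0.0]]
```

jog_arm:
  targets: [-0.9, 0.05, -0.4, 0, -2.3, 0.1, -1, 0, -3.8, 0.2, -1.7, 0, -4.6, 0.2, -3.6, 0, -5.3, 0.2, -5.4, 0]

```text
clock: 15.85
tool_pos: [0.4313, -0.0209, 0.093]
tool_rot: [0.0, 0.979, -0.023, 0.203]
contact_force: [0.8, -0.4, 1.2]
finger_gap: 0.0942
grip_force: 0.0
```

```bash
python3 st.py; python3 - <<'E'
from h import *
from plan import rows
s=ctrl.sense();t=np.array([.385,-.384,.26]);print((t-s["tool_pos"]).round(3),np.array(rows((t-s["tool_pos"])*1000,-1,10)).tolist())
A=load("scene0")
for p in((205,290),(214,352)):print(ray(A,p,0).round(3))
E
```

```text
15.85 j [-0.354 -0.255  2.311  0.198  0.707  1.138] p [ 0.4313 -0.0209  0.093 ] 
tx [ 0.917 -0.046  0.397] ty [-0.046 -0.999 -0.009] tz [ 0.397 -0.01  -0.918] tilt 23.38 F [ 0.8 -0.4  1.2] gap 0.0942
[-0.046 -0.363  0.167] [[0.16, 1.45, -0.67, -0.1], [0.32, 2.91, -1.34, -0.2], [0.48, 4.36, -2.01, -0.3], [0.65, 5.81, -2.69, -0.4], [0.81, 7.27, -3.36, -0.5], [0.97, 8.72, -4.03, -0.6], [1.13, 10.17, -4.7, -0.7], [1.29, 11.63, -5.37, -0.8], [1.45, 13.08, -6.04, -0.9], [1.62, 14.53, -6.71, -1.0]]
[ 0.303 -0.407  0.   ]
[ 0.412 -0.554  0.   ]
```

jog_arm:
  targets: [0.2, 1, -1.3, 0, 0.3, 2.5, -2.5, 0, 0.5, 4.2, -3.5, 0, 0.7, 5.8, -4.5, 0, 0.8, 7.4, -5, 0]

```text
clock: 16.35
tool_pos: [0.3941, -0.2095, 0.219]
tool_rot: [0.005, 0.978, -0.023, 0.207]
contact_force: [0.7, 0.4, 1.1]
finger_gap: 0.094
grip_force: 0.0
```

jog_arm:
  targets: [0.2, 1.7, -0.6, 0, 0.3, 3.4, -1.2, -0.2, 0.5, 5.1, -1.7, -0.5, 0.7, 6.6, -1.7, -0.7, 0.8, 7.2, -1.7, -0.7]

```text
clock: 16.85
tool_pos: [0.3864, -0.391, 0.2617]
tool_rot: [0.01, 0.979, 0.006, 0.204]
contact_force: [0.1, 2.1, -0.0]
finger_gap: 0.0943
grip_force: 0.0
```

```bash
python3 st.py; python3 - <<'E'
from h import *
s=ctrl.sense();c=ctrl.capture("wrist");np.savez("pics/w1.npz",tool_pos=s["tool_pos"],tool_rot=s["tool_rot"],**c)
cv2.imwrite("pics/w1.png",c["pixels"][:,:,::-1]);print(c["K"].round(1).tolist(),c["hand_eye"].round(3).tolist(),c.keys())
E
```

```text
16.85 j [-1.184 -0.069  1.777  0.39   1.276  0.29 ] p [ 0.3864 -0.391   0.2617] 
tx [0.917 0.015 0.399] ty [ 0.007 -1.     0.022] tz [ 0.4   -0.018 -0.917] tilt 23.58 F [ 0.1  2.1 -0. ] gap 0.0943
[[282.3, 0.0, 315.9], [0.0, 282.3, 198.1], [0.0, 0.0, 1.0]] [[-0.001, 0.97, 0.243, 0.07], [1.0, 0.001, 0.0, 0.0], [0.0, 0.243, -0.97, -0.18], [0.0, 0.0, 0.0, 1.0]] dict_keys(['pixels', 'K', 'hand_eye'])
```

View pics/w1.png

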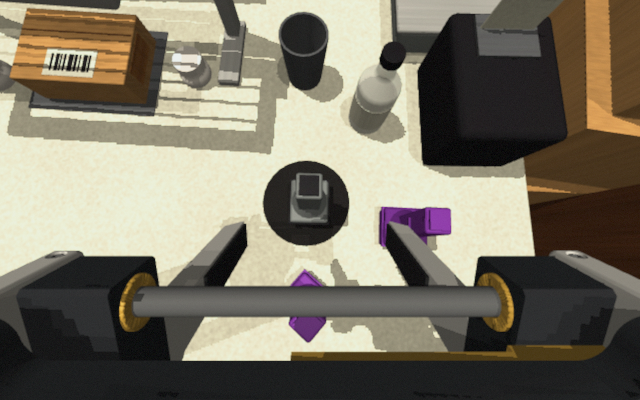

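The wrist view shows the grey scanner at (310,195) on its mat, centred at (306,202), with a purple one at (307,305) below. I'll enlarge the scanner.

```bash
python3 - <<'E'
from h import *
i=cv2.imread("pics/w1.png")[155:250,255:360];i=cv2.convertScaleAbs(cv2.resize(i,None,fx=6,fy=6,interpolation=cv2.INTER_CUBIC),alpha=2.2,beta=10);cv2.imwrite("pics/w1c.png",i)
E
```

```text
(no output)
```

View pics/w1c.png

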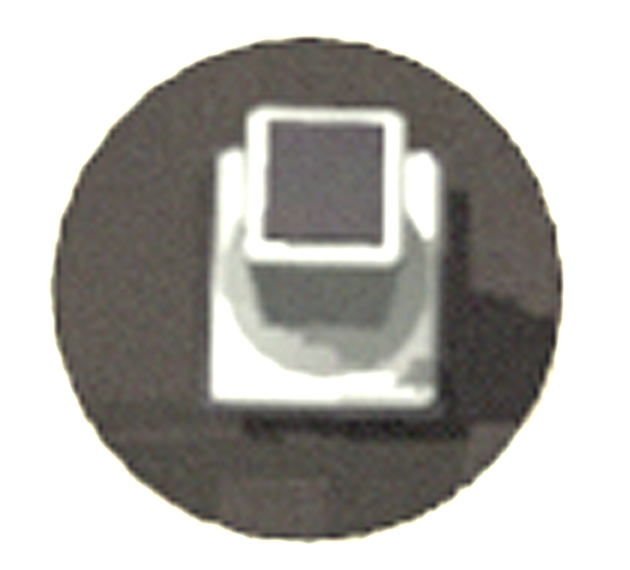

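```bash
python3 - <<'E'
from h import *
d=load("w1");T=np.eye(4);T[:3,:3]=R.from_quat(d["tool_rot"],scalar_first=True).as_matrix();T[:3,3]=d["tool_pos"]
C=dict(K=d["K"],cam_to_world=T@d["hand_eye"])
f=lambda p,z:ray(C,(255+(p[0]+.5)/6-.5,155+(p[1]+.5)/6-.5),z)[:2]
t=np.array([f(p,.154) for p in((245,105),(404,107),(401,264),(243,262))]);print("top",t.round(4).tolist(),t.mean(0).round(4))
h=np.array([f(p,.044) for p in((218,150),(440,152),(440,405),(210,402))]);print("head",h.round(4).tolist(),h.mean(0).round(4))
m=np.array([f(p,.004) for p in((53,285),(563,285),(308,38),(308,543))]);print("mat",m.round(4).tolist(),m[:,:].mean(0).round(4), (m[0]+m[1])/2,(m[2]+m[3])/2)
from plan import rows
s=ctrl.sense()
E
```

```text
top [[0.4577, -0.3707], [0.4576, -0.3997], [0.4286, -0.3993], [0.4286, -0.3709]] [ 0.4431 -0.3851]
head [[0.4749, -0.3582], [0.4751, -0.4133], [0.4121, -0.4133], [0.4124, -0.3576]] [ 0.4436 -0.3856]
mat [[0.4467, -0.312], [0.448, -0.4491], [0.5162, -0.3795], [0.3789, -0.3812]] [ 0.4475 -0.3805] [ 0.44736264 -0.38057755] [ 0.44756452 -0.38034542]
```

```bash
python3 - <<'E'
from h import *
from plan import rows
s=ctrl.sense();print(s["tool_pos"]);t=np.array([.4076,-.3833,.2025]);print(np.array(rows((t-s["tool_pos"])*1000,0,2)).tolist())
E
```

```text
[ 0.38649126 -0.39164487  0.2614491 ]
[[-0.08, -0.19, 1.25, 0.0], [-0.16, -0.38, 2.49, 0.0]]
```

jog_arm:
  targets: [-0.1, -0.2, 1.2, 0, -0.15, -0.4, 2.5, 0, -0.15, -0.4, 2.5, 0, -0.15, -0.4, 3.5, 0, -0.15, -0.4, 4.5, 0]

```text
clock: 17.4
tool_pos: [0.4286, -0.3786, 0.1573]
tool_rot: [0.009, 0.979, 0.007, 0.204]
contact_force: [-0.5, 0.6, -0.3]
finger_gap: 0.0944
grip_force: 0.0
```

```bash
python3 - <<'E'
from h import *
from plan import rows
s=ctrl.sense();print(s["tool_pos"],s["contact_force"]);t=np.array([.4516,-.3853,.1016]);print(np.array(rows((t-s["tool_pos"])*1000,0,2)).tolist())
E
```

```text
[ 0.42860032 -0.37861041  0.15726826] [-0.45852343  0.6304122  -0.27111144]
[[-0.03, 0.11, 1.21, 0.0], [-0.05, 0.23, 2.41, 0.0]]
```

jog_arm:
  targets: [0, 0.1, 0.8, 0, 0, 0.2, 1.6, 0, -0.05, 0.25, 2.4, 0, -0.05, 0.25, 2.4, 0, -0.05, 0.25, 2.4, 0]

```text
clock: 17.9
tool_pos: [0.4507, -0.3845, 0.1008]
tool_rot: [0.008, 0.979, 0.007, 0.204]
contact_force: [-0.3, -1.1, -0.1]
finger_gap: 0.0941
grip_force: 0.0
```

```bash
python3 st.py
```

```text
17.9 j [-1.056  0.192  1.861  0.444  0.917  0.258] p [ 0.4507 -0.3845  0.1008] 
tx [0.917 0.017 0.398] ty [ 0.011 -1.     0.018] tz [ 0.399 -0.012 -0.917] tilt 23.5 F [-0.3 -1.1 -0.1] gap 0.0941
```

jog_arm:
  targets: [0, 0, 0, 0, 0, 0, 0, 0, 0, 0, 0, 0, 0, 0, 0, 0, 0, 0, 0, 0]
  hand: 0

```text
clock: 18.4
tool_pos: [0.4503, -0.384, 0.0996]
tool_rot: [0.007, 0.979, 0.007, 0.203]
contact_force: [-0.1, 0.3, -1.2]
finger_gap: 0.0572
grip_force: 0.0
```

jog_arm:
  targets: [0, 0, 0, 0, 0, 0, 0, 0, 0, 0, 0, 0, 0, 0, 0, 0, 0, 0, 0, 0]

```text
clock: 18.9
tool_pos: [0.4503, -0.384, 0.0993]
tool_rot: [0.007, 0.979, 0.007, 0.203]
contact_force: [0.4, -0.5, 0.1]
finger_gap: 0.0301
grip_force: 29.8
```

```bash
python3 st.py; python3 plan.py -10 0 200 0 10 | sed 's/np.float64//g'
```

```text
18.9 j [-1.056  0.194  1.862  0.444  0.916  0.258] p [ 0.4503 -0.384   0.0993] 
tx [0.917 0.016 0.397] ty [ 0.011 -1.     0.016] tz [ 0.398 -0.011 -0.917] tilt 23.44 F [ 0.4 -0.5  0.1] gap 0.0301
[[(0.28), (0.01), (-0.75), 0.0], [(0.56), (0.03), (-1.5), 0.0], [(0.84), (0.04), (-2.25), 0.0], [(1.13), (0.05), (-3.0), 0.0], [(1.41), (0.06), (-3.75), 0.0], [(1.69), (0.08), (-4.5), 0.0], [(1.97), (0.09), (-5.25), 0.0], [(2.25), (0.1), (-6.0), 0.0], [(2.53), (0.11), (-6.75), 0.0], [(2.81), (0.13), (-7.5), 0.0]]
```

jog_arm:
  targets: [0.4, 0, -1, 0, 1, 0, -2.3, 0, 1.6, -0.8, -3.8, 0, 2, -2.2, -5, 0, 2.2, -3.8, -6, 0]

```text
clock: 19.4
tool_pos: [0.44, -0.2863, 0.2591]
tool_rot: [0.007, 0.979, 0.006, 0.203]
contact_force: [0.9, 0.2, -2.6]
finger_gap: 0.0299
grip_force: 29.8
```

jog_arm:
  targets: [0.1, -1.8, -0.5, 0, 0.2, -3.6, -1, 0, 0.3, -5.4, -1.6, 0, 0.4, -7.2, -2.2, 0, 0.4, -9, -2.6, 0]

```text
clock: 19.9
tool_pos: [0.4201, -0.0591, 0.3177]
tool_rot: [0.007, 0.979, 0.006, 0.203]
contact_force: [0.4, -0.0, -2.0]
finger_gap: 0.0298
grip_force: 29.8
```

jog_arm:
  targets: [0, -0.6, 0, -1.4, 0, -0.8, 0, -2.8, 0, -0.8, 0, -4.2, 0, -0.8, 0, -5.6, 0, -0.8, 0, -7]

```text
clock: 20.4
tool_pos: [0.4199, -0.0399, 0.3157]
tool_rot: [0.067, 0.931, 0.304, 0.19]
contact_force: [1.0, 0.2, -2.0]
finger_gap: 0.0302
grip_force: 29.8
```

```bash
python3 st.py
```

```text
20.4 j [-0.433 -0.537  2.008  0.164  1.298  0.492] p [ 0.4199 -0.0399  0.3157] 
tx [0.743 0.591 0.314] ty [ 0.54  -0.807  0.241] tz [ 0.395 -0.009 -0.919] tilt 23.29 F [ 1.   0.2 -2. ] gap 0.0302
```

jog_arm:
  targets: [0, 0, 0, -1.5, 0, 0, 0, -3, 0, 0, 0, -4.5, 0, 0, 0, -6, 0, 0, 0, -7.5]

```text
clock: 20.9
tool_pos: [0.4198, -0.0402, 0.3156]
tool_rot: [0.125, 0.784, 0.587, 0.159]
contact_force: [0.8, -0.2, -3.2]
finger_gap: 0.0297
grip_force: 29.8
```

jog_arm:
  targets: [0, 0, 0, -1.5, 0, 0, 0, -3, 0, 0, 0, -4.5, 0, 0, 0, -6, 0, 0, 0, -7.5]

```text
clock: 21.4
tool_pos: [0.4198, -0.0402, 0.3156]
tool_rot: [0.169, 0.554, 0.808, 0.11]
contact_force: [-0.5, -0.3, -2.1]
finger_gap: 0.0298
grip_force: 29.8
```

jog_arm:
  targets: [0, 0, 0, -1.5, 0, 0, 0, -3, 0, 0, 0, -4.5, 0, 0, 0, -6, 0, 0, 0, -7]

```text
clock: 21.9
tool_pos: [0.4198, -0.0402, 0.3155]
tool_rot: [0.194, 0.286, 0.937, 0.054]
contact_force: [0.2, -0.3, -2.3]
finger_gap: 0.0299
grip_force: 29.8
```

jog_arm:
  targets: [0, 0, 0, -1.5, 0, 0, 0, -3, 0, 0, 0, -4.5, 0, 0, 0, -6, 0, 0, 0, -7]

```text
clock: 22.4
tool_pos: [0.4198, -0.0402, 0.3155]
tool_rot: [0.202, -0.009, 0.979, -0.007]
contact_force: [-0.1, 0.5, -2.4]
finger_gap: 0.0299
grip_force: 29.8
```

```bash
cat > scan.py <<'E'
from h import *
from plan import rows
G=R.from_quat([.007,.979,.007,.203],scalar_first=True).as_matrix();pg=np.array([.4503,-.384,.0993]);ps=np.array([.444,-.385,.004])
G=np.array([[.917,.011,.398],[.016,-1,-.011],[.397,.016,-.917]])
o=G.T@(ps-pg)
def now(): 
    s=ctrl.sense();M=R.from_quat(s["tool_rot"],scalar_first=True).as_matrix();return s,M,s["tool_pos"]+M@o,M@G.T
if __name__=="__main__":
    L=np.array([.648,-.025,.06]);s,M,p,S=now()
    print("window",p.round(4),"axis tilt",np.degrees(np.arccos(S[2,2])).round(2),"label in scanner",(S.T@(L-p)).round(4))
    d=L-S@np.array([0,0,-.075])-p;print("shift",d.round(4),[float(v) for v in (M.T@d/.025).round(2)],"TCP goal",(s["tool_pos"]+d).round(3))
E
python3 st.py; python3 scan.py
```

```text
22.4 j [-0.434 -0.536  2.008  0.164  1.298 -2.038] p [ 0.4198 -0.0402  0.3155] 
tx [-0.919 -0.02  -0.395] ty [-0.015  1.    -0.017] tz [ 0.395 -0.009 -0.919] tilt 23.26 F [-0.1  0.5 -2.4] gap 0.0299
window [ 0.4934 -0.0407  0.2548] axis tilt 46.72 label in scanner [ 0.0356 -0.0203 -0.2457]
shift [ 0.1001  0.017  -0.1434] [-1.43, 0.71, 6.84] TCP goal [ 0.52  -0.023  0.172]
```

jog_arm:
  targets: [-0.3, 0.2, 1.4, 0, -0.6, 0.3, 2.8, 0, -0.9, 0.5, 4.2, 0, -1.2, 0.6, 5.6, 0, -1.35, 0.7, 6.4, 0]

```text
clock: 22.9
tool_pos: [0.5135, -0.0231, 0.179]
tool_rot: [0.2, -0.007, 0.98, -0.006]
contact_force: [-0.3, -0.5, -1.3]
finger_gap: 0.0295
grip_force: 29.9
```

```bash
python3 scan.py; python3 - <<'E'
from h import *
g=None
for n in("side","wrist"):
    c=ctrl.capture(n);i=c["pixels"][:,:,::-1]
    i=i[110:290,180:420] if n=="side" else i
    i=cv2.convertScaleAbs(cv2.resize(i,(400,int(400*i.shape[0]/i.shape[1]))),alpha=1.3);i=cv2.copyMakeBorder(i,0,300-i.shape[0],0,0,0); g=i if g is None else np.hstack([g,i])
cv2.imwrite("pics/both4.png",g)
E
```

```text
window [ 0.5868 -0.0238  0.1179] axis tilt 46.5 label in scanner [-0.0001 -0.0002 -0.0842]
shift [ 0.0068  0.0001 -0.0063] [-0.15, 0.0, 0.34] TCP goal [ 0.52  -0.023  0.173]
```

View pics/both4.png

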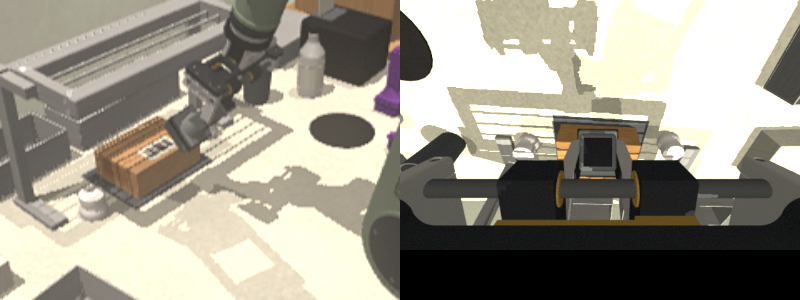

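The scanner is aimed at the label (left half, label at (155,150)), clear of both the carton and the canopy. I'll hold it there.

jog_arm:
  targets: [0, 0, 0, 0, 0, 0, 0, 0, 0, 0, 0, 0, 0, 0, 0, 0, 0, 0, 0, 0]

```text
clock: 23.5
tool_pos: [0.5154, -0.0245, 0.1842]
tool_rot: [0.204, -0.007, 0.979, -0.007]
contact_force: [-0.2, -0.3, -1.6]
finger_gap: 0.03
grip_force: 29.9
```

jog_arm:
  targets: [0, 0, 0, 0, 0, 0, 0, 0, 0, 0, 0, 0, 0, 0, 0, 0, 0, 0, 0, 0]

```text
clock: 24.0
tool_pos: [0.5152, -0.0242, 0.1832]
tool_rot: [0.203, -0.007, 0.979, -0.007]
contact_force: [0.7, 0.6, -2.7]
finger_gap: 0.0299
grip_force: 29.9
```

jog_arm:
  targets: [0, 0, 0, 0, 0, 0, 0, 0, 0, 0, 0, 0, 0, 0, 0, 0, 0, 0, 0, 0]

```text
clock: 24.5
tool_pos: [0.5152, -0.0242, 0.1833]
tool_rot: [0.203, -0.007, 0.979, -0.007]
contact_force: [-1.0, 0.6, -1.2]
finger_gap: 0.0301
grip_force: 29.9
```

jog_arm:
  targets: [0, 0, 0, 0, 0, 0, 0, 0, 0, 0, 0, 0, 0, 0, 0, 0, 0, 0, 0, 0]

```text
clock: 25.0
tool_pos: [0.5152, -0.0242, 0.1833]
tool_rot: [0.203, -0.007, 0.979, -0.007]
contact_force: [0.3, -0.3, -3.1]
finger_gap: 0.0301
grip_force: 29.9
```

```bash
python3 scan.py; python3 - <<'E'
from h import *
B=load("side0");print(ray(B,(180+155*.6,110+150*.6),.06).round(3))
E
```

```text
window [ 0.589  -0.025   0.1227] axis tilt 46.89 label in scanner [ 0.0054 -0.0017 -0.0859]
shift [ 0.0044  0.0014 -0.0115] [0.02, 0.06, 0.49] TCP goal [ 0.52  -0.023  0.172]
[ 0.645 -0.013  0.06 ]
```

jog_arm:
  targets: [0, 0.05, 0.2, 0, 0, 0.1, 0.4, 0, 0, 0.1, 0.5, 0, 0, 0.1, 0.5, 0, 0, 0.1, 0.5, 0]

```text
clock: 25.5
tool_pos: [0.5201, -0.0218, 0.1715]
tool_rot: [0.203, -0.007, 0.979, -0.007]
contact_force: [0.4, 0.7, -2.2]
finger_gap: 0.03
grip_force: 29.9
```

jog_arm:
  targets: [0, 0, 0, 0, 0, 0, 0, 0, 0, 0, 0, 0, 0, 0, 0, 0, 0, 0, 0, 0]

```text
clock: 26.0
tool_pos: [0.5202, -0.0219, 0.1719]
tool_rot: [0.203, -0.007, 0.979, -0.007]
contact_force: [0.7, 0.9, -2.2]
finger_gap: 0.0296
grip_force: 29.9
```

jog_arm:
  targets: [0, 0, 0, 0, 0, 0, 0, 0, 0, 0, 0, 0, 0, 0, 0, 0, 0, 0, 0, 0]

```text
clock: 26.5
tool_pos: [0.5201, -0.0219, 0.1718]
tool_rot: [0.203, -0.007, 0.979, -0.007]
contact_force: [-1.2, 0.6, -1.8]
finger_gap: 0.03
grip_force: 29.9
```

jog_arm:
  targets: [0, 0, 0, 0, 0, 0, 0, 0, 0, 0, 0, 0, 0, 0, 0, 0, 0, 0, 0, 0]

```text
clock: 27.0
tool_pos: [0.5201, -0.0218, 0.1717]
tool_rot: [0.203, -0.007, 0.979, -0.007]
contact_force: [-0.4, -0.3, -1.9]
finger_gap: 0.0302
grip_force: 29.9
```

jog_arm:
  targets: [0.3, 0, -1.4, 0, 0.6, 0, -2.8, 0, 0.9, 0, -4.2, 0, 1.2, 0, -5.6, 0, 1.3, 0, -7.2, 0]

```text
clock: 27.5
tool_pos: [0.4169, -0.0201, 0.324]
tool_rot: [0.202, -0.007, 0.979, -0.007]
contact_force: [0.6, -0.5, -1.9]
finger_gap: 0.0301
grip_force: 29.9
```

```bash
python3 st.py
```

```text
27.5 j [-0.37  -0.552  2.     0.139  1.31  -1.964] p [ 0.4169 -0.0201  0.324 ] 
tx [-0.918 -0.016 -0.396] ty [-0.011  1.    -0.016] tz [ 0.396 -0.01  -0.918] tilt 23.33 F [ 0.6 -0.5 -1.9] gap 0.0301
```

jog_arm:
  targets: [0, 0, 0, 1.5, 0, 0, 0, 3, 0, 0, 0, 4.5, 0, 0, 0, 6, 0, 0, 0, 7.5]

```text
clock: 28.0
tool_pos: [0.4186, -0.0205, 0.324]
tool_rot: [0.194, 0.311, 0.929, 0.059]
contact_force: [1.0, -0.5, -2.3]
finger_gap: 0.0293
grip_force: 29.9
```

jog_arm:
  targets: [0, 0, 0, 1.5, 0, 0, 0, 3, 0, 0, 0, 4.5, 0, 0, 0, 6, 0, 0, 0, 7.5]

```text
clock: 28.5
tool_pos: [0.4187, -0.0204, 0.3239]
tool_rot: [0.165, 0.593, 0.779, 0.119]
contact_force: [0.6, 0.4, -1.2]
finger_gap: 0.03
grip_force: 29.9
```

jog_arm:
  targets: [0, 0, 0, 1.5, 0, 0, 0, 3, 0, 0, 0, 4.5, 0, 0, 0, 6, 0, 0, 0, 7.5]

```text
clock: 29.0
tool_pos: [0.4187, -0.0205, 0.324]
tool_rot: [0.118, 0.812, 0.547, 0.165]
contact_force: [0.0, -0.2, -2.4]
finger_gap: 0.0297
grip_force: 29.9
```

jog_arm:
  targets: [0, 0, 0, 1.5, 0, 0, 0, 3, 0, 0, 0, 4.5, 0, 0, 0, 6, 0, 0, 0, 7.5]

```text
clock: 29.5
tool_pos: [0.4187, -0.0205, 0.3241]
tool_rot: [0.059, 0.945, 0.257, 0.195]
contact_force: [0.2, 0.2, -2.9]
finger_gap: 0.0297
grip_force: 29.9
```

jog_arm:
  targets: [0, 0, 0, 1.2, 0, 0, 0, 2.4, 0, 0, 0, 3.6, 0, 0, 0, 4.8, 0, 0, 0, 6]

```text
clock: 30.0
tool_pos: [0.4187, -0.0205, 0.3241]
tool_rot: [0.006, 0.979, 0.005, 0.203]
contact_force: [0.2, -0.1, -1.3]
finger_gap: 0.0296
grip_force: 29.9
```

```bash
python3 st.py;python3 - <<'E'
from h import *
from plan import rows
s=ctrl.sense();t=np.array([.4535,-.3795,.25]);print((t-s["tool_pos"]).round(3),np.array(rows((t-s["tool_pos"])*1000,0,10)).tolist()[::3])
E
```

```text
30.0 j [-0.369 -0.549  1.999  0.139  1.306  1.182] p [ 0.4187 -0.0205  0.3241] 
tx [0.917 0.012 0.398] ty [ 0.007 -1.     0.014] tz [ 0.398 -0.011 -0.917] tilt 23.47 F [ 0.2 -0.1 -1.3] gap 0.0296
[ 0.035 -0.359 -0.074] [[-0.01, 1.43, 0.34, 0.0], [-0.03, 5.73, 1.37, 0.0], [-0.05, 10.03, 2.4, 0.0], [-0.07, 14.32, 3.42, 0.0]]
```

jog_arm:
  targets: [0, 1.5, 0.3, 0, 0, 3.2, 0.7, 0, 0, 4.9, 1.1, 0, 0, 6.6, 1.5, 0, 0, 8.3, 1.9, 0]

```text
clock: 30.5
tool_pos: [0.4397, -0.2307, 0.2838]
tool_rot: [0.007, 0.979, 0.007, 0.203]
contact_force: [0.9, 0.2, -1.3]
finger_gap: 0.0298
grip_force: 29.9
```

jog_arm:
  targets: [0, 1.7, 0.3, 0, 0, 3.4, 0.7, 0, 0, 5, 1.1, 0, -0.1, 6, 1.5, 0, -0.1, 6, 1.5, 0]

```text
clock: 31.0
tool_pos: [0.4531, -0.3818, 0.2485]
tool_rot: [0.007, 0.979, 0.005, 0.202]
contact_force: [0.3, 0.5, -2.4]
finger_gap: 0.0298
grip_force: 29.9
```

jog_arm:
  targets: [0, 0, 0, 0, 0, 0, 0, 0, 0, 0, 0, 0, 0, 0, 0, 0, 0, 0, 0, 0]

```text
clock: 31.5
tool_pos: [0.4543, -0.3783, 0.2514]
tool_rot: [0.007, 0.979, 0.007, 0.203]
contact_force: [0.3, 0.2, -2.9]
finger_gap: 0.0299
grip_force: 29.9
```

```bash
python3 st.py;python3 - <<'E'
from h import *
from plan import rows
s=ctrl.sense();t=np.array([.4535,-.3795,.115]);print((t-s["tool_pos"]).round(4),np.array(rows((t-s["tool_pos"])*1000,0,5)).tolist())
E
```

```text
31.5 j [-1.043  0.013  1.719  0.37   1.209  0.416] p [ 0.4543 -0.3783  0.2514] 
tx [0.917 0.017 0.398] ty [ 0.012 -1.     0.017] tz [ 0.398 -0.011 -0.917] tilt 23.47 F [ 0.3  0.2 -2.9] gap 0.0299
[-0.0008 -0.0012 -0.1364] [[-0.44, -0.01, 1.0, 0.0], [-0.88, -0.02, 2.0, 0.0], [-1.32, -0.03, 3.0, 0.0], [-1.76, -0.04, 3.99, 0.0], [-2.2, -0.05, 4.99, 0.0]]
```

Orientation matches the grasp. Down to just above the mat, then settle.

jog_arm:
  targets: [-0.45, 0, 1, 0, -0.9, 0, 2, 0, -1.3, 0, 3, 0, -1.75, 0, 4, 0, -2.2, 0, 5, 0]

```text
clock: 32.0
tool_pos: [0.4536, -0.3811, 0.1137]
tool_rot: [0.007, 0.979, 0.007, 0.203]
contact_force: [0.0, -0.3, -2.7]
finger_gap: 0.0297
grip_force: 29.9
```

jog_arm:
  targets: [0, 0, 0, 0, 0, 0, 0, 0, -0.1, 0, 0.2, 0, -0.15, 0, 0.35, 0, -0.15, 0, 0.35, 0]

```text
clock: 32.5
tool_pos: [0.4535, -0.3815, 0.1052]
tool_rot: [0.007, 0.979, 0.007, 0.203]
contact_force: [-0.6, -0.0, -2.5]
finger_gap: 0.0297
grip_force: 29.9
```

```bash
python3 st.py
```

```text
32.5 j [-1.047  0.185  1.858  0.439  0.923  0.272] p [ 0.4535 -0.3815  0.1052] 
tx [0.917 0.017 0.398] ty [ 0.011 -1.     0.017] tz [ 0.398 -0.011 -0.917] tilt 23.46 F [-0.6 -0.  -2.5] gap 0.0297
```

jog_arm:
  targets: [-0.02, 0, 0.05, 0, -0.04, 0, 0.1, 0, -0.06, 0, 0.15, 0, -0.08, 0, 0.19, 0, -0.08, 0, 0.19, 0]

```text
clock: 33.0
tool_pos: [0.4534, -0.3813, 0.0994]
tool_rot: [0.007, 0.979, 0.007, 0.203]
contact_force: [0.8, 0.9, -1.9]
finger_gap: 0.0298
grip_force: 29.9
```

```bash
python3 st.py
```

```text
33.0 j [-1.047  0.194  1.862  0.443  0.913  0.266] p [ 0.4534 -0.3813  0.0994] 
tx [0.918 0.016 0.397] ty [ 0.011 -1.     0.016] tz [ 0.398 -0.01  -0.918] tilt 23.43 F [ 0.8  0.9 -1.9] gap 0.0298
```

jog_arm:
  targets: [-0.01, 0, 0.02, 0, -0.02, 0, 0.04, 0, -0.02, 0, 0.05, 0, -0.02, 0, 0.05, 0, -0.02, 0, 0.05, 0]

```text
clock: 33.5
tool_pos: [0.4536, -0.3814, 0.0993]
tool_rot: [0.007, 0.979, 0.007, 0.203]
contact_force: [-3.8, 2.0, 5.0]
finger_gap: 0.0299
grip_force: 29.9
```

```bash
python3 st.py
```

```text
33.5 j [-1.048  0.195  1.861  0.444  0.913  0.265] p [ 0.4536 -0.3814  0.0993] 
tx [0.917 0.017 0.398] ty [ 0.011 -1.     0.016] tz [ 0.398 -0.01  -0.917] tilt 23.46 F [-3.8  2.   5. ] gap 0.0299
```

Seated on the mat. I'll release, then back out along the tool axis.

jog_arm:
  targets: [0, 0, 0, 0, 0, 0, 0, 0, 0, 0, 0, 0, 0, 0, 0, 0, 0, 0, 0, 0]
  hand: 1

```text
clock: 34.0
tool_pos: [0.4535, -0.3813, 0.0981]
tool_rot: [0.007, 0.979, 0.007, 0.203]
contact_force: [-0.5, 0.6, 0.2]
finger_gap: 0.0663
grip_force: 0.0
```

jog_arm:
  targets: [0, 0, 0, 0, 0, 0, 0, 0, 0, 0, 0, 0, 0, 0, 0, 0, 0, 0, 0, 0]

```text
clock: 34.5
tool_pos: [0.4534, -0.3813, 0.0982]
tool_rot: [0.007, 0.979, 0.007, 0.203]
contact_force: [-0.9, 0.1, 0.6]
finger_gap: 0.0941
grip_force: 0.0
```

jog_arm:
  targets: [0, 0, -0.5, 0, 0, 0, -1.3, 0, 0, 0, -2.4, 0, 0, 0, -3.8, 0, 0, 0, -5.4, 0]

```text
clock: 35.0
tool_pos: [0.3988, -0.3791, 0.223]
tool_rot: [0.006, 0.979, 0.007, 0.203]
contact_force: [-0.1, -0.0, -0.0]
finger_gap: 0.0939
grip_force: 0.0
```

jog_arm:
  targets: [0, 0, -1, 0, 0, 0, -1, 0, 0, 0, -1, 0, 0, 0, -1, 0, 0, 0, -1, 0]

```text
clock: 35.5
tool_pos: [0.3896, -0.3785, 0.2429]
tool_rot: [0.005, 0.979, 0.007, 0.202]
contact_force: [0.1, -0.4, 0.7]
finger_gap: 0.0942
grip_force: 0.0
```

```bash
python3 st.py; python3 - <<'E'
from h import *
s=ctrl.sense();c=ctrl.capture("wrist");np.savez("pics/w2.npz",tool_pos=s["tool_pos"],tool_rot=s["tool_rot"],**c)
cv2.imwrite("pics/w2.png",c["pixels"][:,:,::-1])
E
```

```text
35.5 j [-1.167 -0.066  1.812  0.392  1.245  0.291] p [ 0.3896 -0.3785  0.2429] 
tx [0.918 0.015 0.396] ty [ 0.011 -1.     0.013] tz [ 0.396 -0.007 -0.918] tilt 23.34 F [ 0.1 -0.4  0.7] gap 0.0942
```

View pics/w2.png

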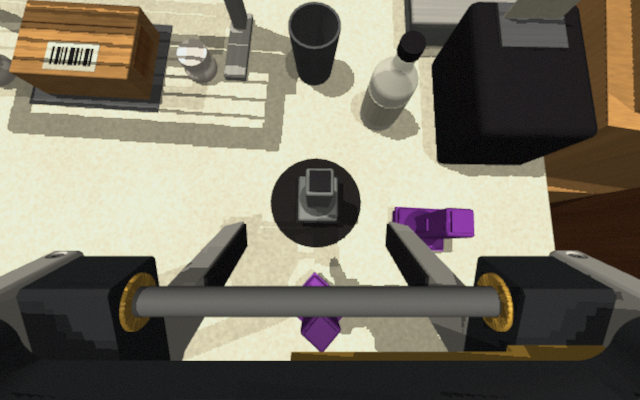

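The last view shows the scanner upright at (318,195) on the middle of its mat. The carton is square on the plate, its label at (70,57), and nothing else has moved. I'll hand it in.

```bash
python3 -c "
from rig import ctrl
print(ctrl.sign_off())"
```

```text
the job is handed in; nothing more can be done
None
```

I handed the job in at about 35.5 s of the 72 s; no verdict came back. By my own measurements, the carton sits square on the warming plate within about 5 mm of its middle. The scanner was held aimed at the label for over a second (twice), and it stands upright on the middle of its mat with nothing else seen to have moved.

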